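# Set the start gate of the inclined plane and load the roller

## Task

Get the inclined plane ready for the rolling demonstration: swing the spring-loaded start gate fully shut across the lane and, while holding it there, push its bolt fully home into the keeper so that the gate stays shut by itself. Then take the solid wooden roller from the white tray and lay it gently on the slope, across the lane and on the uphill side of the gate, so that it rests against the gate ready for release. Leave the other things on the table and in the tray where they are.

Things in the scene. Friction and masses are not known exactly. Their poses are not given: they have to be found in the camera images.
- ramp: inclined plane, fixed: wooden base board 460 x 170 x 18 mm carrying a light-wood deck 480 x 160 mm that slopes at 25 degrees, its low end towards the robot, top end 0.24 m high. Rails 15 mm wide, 10 mm high on both edges, lane between them 130 mm. A curved angle scale stands at the left near the top. Origin: centre of the base's underside; x level, to the uphill end, y left, z up
- lane (a point): point on the deck's surface in the middle of the lane at the gate line (270 mm up the slope from its foot, 150 mm above the table). Its x points uphill along the slope, y across the lane to the left, z square off the deck (25 degrees from vertical, leaning to the low end)
- gate_hinge (a point): axis of the gate's hinge pin at the deck's surface, on the left rail (72.5 mm left of lane; same axes as lane). The gate turns about this z axis. The pin, 11 mm thick with the torsion spring's coil round it, stands 58 mm off the deck
- gate (a joint): gate angle, rad. 0: shut across the lane, against a stop; 1.48: open, lying downhill along the left rail, where a torsion spring holds it. Shuts anticlockwise seen from above, free end moving uphill. An aluminium leaf 132 mm long from the pin, 8 mm thick, 12 to 48 mm off the deck. The spring takes 0.3 N m to start, 0.72 N m when shut (8.5 N at the thumb-piece); let go unbolted it snaps open
- bolt (a joint): slide of the barrel bolt on the gate, m. 0: drawn back, 0.022: fully home (away from the hinge). A 10 mm rod on the leaf's downhill face, 34 mm off the deck; stays where put (2 N friction). Below 0.009 its tip clears the keeper on the right rail; it enters the keeper's 14 mm slot only with the gate within 0.03 rad of shut. Pushed out early, it hits the keeper and the gate cannot shut
- thumb_piece (a point): grip of the bolt's flat steel thumb-piece, standing above the gate square to the deck: 26 mm wide along the gate, 8 mm thick, free from 51 to 91 mm off the deck; this point is 73 mm off the deck, 85 mm from the pin (107 with the bolt home), 12.5 mm to the downhill side of the leaf's middle. Its x points from hinge to free end (the bolt's way home), y through the thickness (uphill when shut), z off the deck
- bolt_tip (a point): rounded end of the bolt, 128 mm from the pin when drawn back; axes as thumb_piece. The keeper on the right rail is a steel staple of two upright lugs, 138 to 152 mm from the pin, 49 mm off the deck at its top
- tray: white plastic tray, 340 x 260 mm, 45 mm high, walls and floor 4 mm (a lip 13 mm wide runs round the outside of the rim), fixed. Origin: centre of its underside; x is its long side
- roller: solid light-wood roller, 56 mm diameter, 64 mm long, two thin dark lines round it and a dark spot on each flat end, about 0.13 kg, lying on its side on the tray's floor, free to roll. Its x axis is its long axis
- roller_centre (a point): centre of the roller; x along its long axis
- tube: bystander: open aluminium tube standing on end in the tray, 50 mm diameter, 75 mm high. Origin: centre of its underside
- jar: bystander: small brown glass jar with a white cap standing in the tray, 42 mm diameter, 62 mm high. Origin: centre of its underside
- carafe: bystander: empty glass carafe on the table at the left, 76 mm diameter, 175 mm high. Origin: centre of its underside
- beaker: bystander: glass beaker on the table at the right, 70 mm diameter, 90 mm high. Origin: centre of its underside
- tweezers: bystander: plastic tweezers 150 mm long, 20 mm wide, 10 mm high, lying between the inclined plane and the tray
Mind the look-alikes: they are no part of the job. What is shaped like the roller but purple is not meant.

How it is judged:
By the outcome, as a careful person would: the job done as asked, in the order asked, and still so for the second after the job is handed in, with the robot touching nothing.
It also fails if it takes over 64 s, if anything falls off the work surface, if the arm or the gripper's body presses on something with over 40 N, if the wrist force passes 120 N, or if a joint passes its speed limit or range.

## Robot

A 7-joint arm with a two-finger parallel gripper is mounted at the origin on the work surface. World frame = base frame: x ahead of the robot, y to its left, z up, the work surface at z = 0. Lengths are in m, angles in rad, forces in N, time in s.
With the tool pointing down it reaches from about 0.425 to 0.925 m from the base axis. Payload 6.8 kg.
Tool frame: the origin (TCP) lies on the centre line of the jaws, within the pads' length; the fingertips stand 25 mm ahead of it and the grasp point (between the pads) lies 6 mm ahead of it; z points along the fingers, y is the line along which they close (so a half turn about z gives the same grasp; the last joint's range is limited). The gripper opens to 85 mm and grips with 20 to 120 N. Pads are 22 mm wide; open, the fingers measure 114 mm over their backs; the gripper's body (76 mm by 85 mm) begins 54 mm behind the grasp point. The pads swing forward as they close: fully open they stand 13 mm farther back than shut.
Start: joints at [-1.257, 0.477, 0.022, 1.555, -0.011, 1.109, -0.083], TCP at [0.276, 0.616, 0.227] pointing down, gripper open.
Joint ranges: [-2.96, 2.96], [-0.34, 2.1], [-1.41, 1.46], [0.24, 2.44], [-1.37, 4.51], [0.17, 1.92], [-2.96, 2.96]. Speed limits (rad/s): [2.39, 2.39, 3.14, 3.14, 3.14, 3.14, 3.14].

## Interface

Orientations are given as a unit quaternion [x, y, z, w].
In Python, from bench import arm, cams gives the robot as it stands.
- The arm moves only by the tool send_rows, never from a script. Its argument "increments" is a list of rows, each an object with "fingers": the closure, from 0 (fully open) to 1 (shut); "translation": the shift along the tool's x, y, z normalised to -1 to 1, where 1 is 25 cm, a list of three; "turn": the turn about the tool's z normalised to -1 to 1, where 1 is 5 degrees. In form: [{"fingers": fingers, "translation": [x, y, z], "turn": turn}, ...]. A call has 1 to 20 rows; each row shifts and turns the commanded pose from where the row before left it, along the tool's axes as they then stand; what a row does not reach is not made up. A row lasts 1/12 s, in which the tool goes at most 41.7 mm and 7.16 degrees, less where a joint would pass 70% of its speed; a pose out of reach is approached as far as the arm can. A call with a number of a shift or a turn outside -1 to 1 is refused whole. A call with a gripper value outside its range is refused whole. The fingers move at their own pace and stop on an object; "newtons" is the grip in N (left out, the last holds). Time passes only in rows, so rows that do not move let the fingers close. It gives the time, the measured TCP pose, the force, the opening and the grip force at its end, in the units of the state.
- arm.read_state(): the state, without advancing time (a new reading comes with each control period).
- cams.camera(name): name is "side" or "top" or "wrist"; returns the picture (400x640x3 uint8, red, green, blue); there is no depth.
- cams.get_calibration(name): a dict with "fx", "fy", "cx", "cy" (pixels), "R" (3x3) and "t" (3): a world point X has camera coordinates R X + t; the wrist camera has in their place "mount" (4x4, takes a point from camera to tool coordinates, whose origin is the TCP and whose axes are the flange's). Camera axes: x right, y down, z forward; pixel columns grow to the right and rows downward; lengths in m; the calibration is good to about 2 mm. A picture is of the moment at which its call begins: read the wrist's pose just before it. get_calibration takes no time and is no camera call.
- arm.hand_in(): hands the job in; it is judged then, once.
The state is a dict: "time_s": time; "q": joint angles; "joint_velocities": joint speeds; "tau": joint torques, N m; "position": TCP position; "ee_rot": TCP orientation; "wrist_force": force on the tool from outside, world axes, zero at the start; "wrist_torque": the same for the moment, N m; "opening": opening from 0.0 (shut) to 1.0 (fully open); "gripper_force": force on a finger pad.
Only numpy, scipy, OpenCV 4.12 (cv2) and the standard library are available. Lean on these libraries where they do the work, as an engineer would, in place of code of your own. Each camera call takes 0.05 s, during which the arm holds its last target. There are 200 camera calls.

## Working session

There is one attempt and no reset: what is moved stays moved. The work goes in short steps, Python scripts to look and compute and a tool call to move; the robot and the scene stay as the last step left them, time stands still between calls to the robot, and variables do not carry over. Pictures are saved under pics/ and viewed, at most 10 in all, crops included, and the job is handed in when it is done.

Besides the shell and the picture viewer there is one more tool, called after ">>>" by a JSON object that holds its "name" and its "arguments", one argument or row to a line. send_rows: Moves the arm, as the interface text tells. Scaled input: -1 to 1 covers 25 cm each way for a shift and 5 degrees each way for a turn. Its arguments: {"type":"object","properties":{"increments":{"type":"array"},"newtons":{"type":"number"}},"required":["increments"]}

```bash
mkdir -p pics; ls; python3 - <<'E'
from bench import arm,cams
import cv2,numpy as np
s=arm.read_state()
for k,v in s.items(): print(k,np.round(v,4))
for n in("top","side"):
    cv2.imwrite(f"pics/{n}0.png",cams.camera(n)[:,:,::-1])
    print(n,cams.get_calibration(n))
print(cams.get_calibration("wrist"))
E
```

```text
pics
time_s 0.0
q [-1.2571  0.4778  0.0223  1.5564 -0.0115  1.1093 -0.0831]
joint_velocities [ 0.0009 -0.0011  0.0001 -0.0002  0.0021 -0.0005 -0.0009]
tau [-5.00000e-04 -5.96472e+01  1.60780e+00 -2.81186e+01  1.25000e-02
  9.70000e-03  0.00000e+00]
position [0.2761 0.6153 0.2264]
ee_rot [ 2.093e-01  9.778e-01 -9.000e-04 -1.000e-04]
wrist_force [ 0.3573 -0.2296  0.0018]
wrist_torque [ 0.0599  0.015  -0.0485]
gripper_force 0.0
opening 1.0015
top {'fx': 447.58316906770983, 'fy': 447.58316906770983, 'cx': 318.0035092796315, 'cy': 200.70917784660514, 'R': array([[-0.02714442, -0.99952946,  0.01428405],
       [-0.99761619,  0.02618003, -0.06384781],
       [ 0.06344382, -0.01598312, -0.99785742]]), 't': array([-0.00473617,  0.53876087,  1.64324519])}
side {'fx': 492.94089462761957, 'fy': 492.94089462761957, 'cx': 320.3337844134235, 'cy': 194.71386867703652, 'R': array([[ 9.12758007e-01, -4.08500590e-01, -2.97681281e-04],
       [-3.10772654e-01, -6.93920355e-01, -6.49534371e-01],
       [ 2.65128606e-01,  5.92960209e-01, -7.60332172e-01]]), 't': array([-0.4947886 ,  0.24938663,  1.26143037])}
{'fx': 346.2554833913303, 'fy': 346.2554833913303, 'cx': 319.47850229607195, 'cy': 196.80388110550524, 'mount': array([[ 6.14283230e-04, -9.57374598e-01, -2.88848581e-01,
         7.36282479e-02],
       [ 9.99999765e-01,  6.75961254e-04, -1.13779505e-04,
         5.04855035e-04],
       [ 3.04180056e-04, -2.88848443e-01,  9.57374788e-01,
        -1.45260604e-01],
       [ 0.00000000e+00,  0.00000000e+00,  0.00000000e+00,
         1.00000000e+00]])}
```

View pics/top0.png

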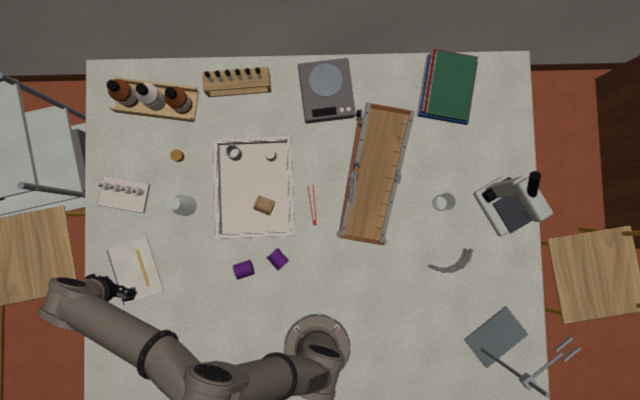

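View pics/side0.png

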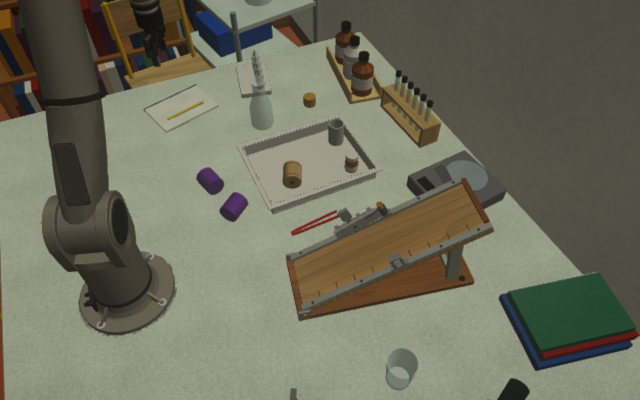

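Top view: the ramp runs from (361,243) at its low end to (390,104). The open gate is near (353,180), and the wooden roller is in the tray at (264,205). The purple look-alikes at (243,269) and (278,259) are outside the tray. The side view agrees, with the roller at (292,174) and the purple ones at (210,181) and (234,207). The one I want is the wooden one with two dark lines, lying in the tray. Next is one enlarged composite to confirm the roller and the ramp corners.

```bash
python3 - <<'E'
import cv2,numpy as np
t=cv2.imread("pics/top0.png");s=cv2.imread("pics/side0.png")
a=cv2.resize(t[98:248,332:418],None,fx=4,fy=4,interpolation=cv2.INTER_CUBIC)   #344x600
b=cv2.resize(s[180:315,285:495],None,fx=2.15,fy=2.15,interpolation=cv2.INTER_CUBIC)
c=cv2.resize(t[190:220,245:285],(452,300),interpolation=cv2.INTER_CUBIC)
o=np.zeros((600,800,3),np.uint8);o[:,:344]=a
o[:b.shape[0],345:345+b.shape[1]]=b;o[300:600,345:797]=c
cv2.imwrite("pics/comp.png",o)
E
```

```text
(no output)
```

View pics/comp.png

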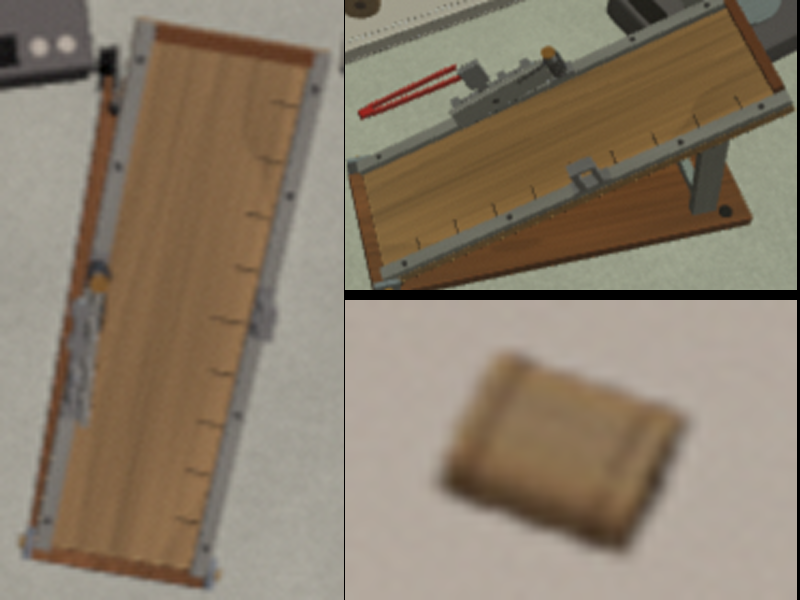

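The composite shows the roller with its axis lying roughly left to right, two dark lines round it, in the tray: the right object. The hinge pin top is at (99,270), the keeper at (262,318), and the ramp ends are clear. Now I'll compute positions.

```bash
cat > h.py <<'E'
from bench import arm,cams
import numpy as np,cv2
from scipy.spatial.transform import Rotation as Ro
def cam(n,st=None):
    c=cams.get_calibration(n)
    if n!="wrist": return c,c["R"],c["t"]
    T=np.eye(4);T[:3,:3]=Ro.from_quat(st["ee_rot"]).as_matrix();T[:3,3]=st["position"]
    W=np.linalg.inv(T@c["mount"]);return c,W[:3,:3],W[:3,3]
def ray(C,p):
    c,R,t=C;d=R.T@np.array([(p[0]-c["cx"])/c["fx"],(p[1]-c["cy"])/c["fy"],1]);return -R.T@t,d
def onz(C,p,z):
    o,d=ray(C,p);return o+d*(z-o[2])/d[2]
def proj(C,X):
    c,R,t=C;q=R@np.asarray(X)+t;return np.array([c["fx"]*q[0]/q[2]+c["cx"],c["fy"]*q[1]/q[2]+c["cy"]])
def tri(C1,p1,C2,p2):
    o,d=ray(C1,p1);o2,d2=ray(C2,p2);k=np.linalg.lstsq(np.c_[d,-d2],o2-o,rcond=None)[0]
    a,b=o+k[0]*d,o2+k[1]*d2;return (a+b)/2,np.linalg.norm(a-b)
E
python3 - <<'E'
from h import *
T=cam("top");S=cam("side")
t=lambda u,v:((u+.5)/4-.5+332,(v+.5)/4-.5+98)
s=lambda u,v:((u-345+.5)/2.15-.5+285,(v+.5)/2.15-.5+180)
c=[onz(T,t(*p),z) for p,z in(((135,18),.248),((329,50),.248),((212,587),.045),((25,556),.045))]
print(np.round(c,4))
for a,b in((0,1),(1,2),(2,3),(3,0)):
    d=c[a]-c[b];print(np.linalg.norm(d[:2]),np.degrees(np.arctan2(d[1],d[0])))
print("pin",tri(T,t(99,266),S,s(548,50)),onz(T,t(99,268),.203))
print("keeper",tri(T,t(263,318),S,s(583,170)),onz(T,t(263,318),.19))
im=cv2.imread("pics/top0.png");hs=cv2.cvtColor(im,cv2.COLOR_BGR2HSV)[185:225,240:292]
m=(hs[...,1]>85).astype(np.uint8);n,l,st,ce=cv2.connectedComponentsWithStats(m);i=1+st[1:,4].argmax()
print(st[i],ce[i]+[240,185]);r=cv2.minAreaRect(np.argwhere(l==i)[:,::-1].astype(np.float32));print(r)
print("roller",onz(T,ce[i]+[240,185],.034))
b=cv2.boxPoints(r)+[240,185];w=[onz(T,p,.034) for p in b]
for k in range(4):
    d=w[k]-w[k-1];print(np.linalg.norm(d),np.degrees(np.arctan2(d[1],d[0])))
E
```

```text
[[ 0.8401 -0.1777  0.248 ]
 [ 0.8101 -0.3345  0.248 ]
 [ 0.3714 -0.2563  0.045 ]
 [ 0.4041 -0.0873  0.045 ]]
0.15956354747489981 79.16173555155719
0.44554423063124005 -10.101348956071764
0.17219051850094014 -100.950260039919
0.44522421549229385 168.27420586478323
pin (array([ 0.63952297, -0.1443887 ,  0.20254205]), np.float64(0.011434270086071065)) [ 0.64312163 -0.14657156  0.203     ]
keeper (array([ 0.60054318, -0.28586546,  0.17882811]), np.float64(0.00038819206854807297)) [ 0.59946927 -0.28375793  0.19      ]
[ 14  11  21  18 244] [263.58196721 204.71311475]
((23.517242431640625, 19.70689582824707), (17.45536231994629, 13.927149772644043), 21.801406860351562)
roller [0.52791431 0.18090215 0.034     ]
0.06396786117460945 66.6910847735396
0.050970801927064886 -22.832672665155673
0.06409667420607866 -113.32749513009709
0.050949109071634684 157.0226711427862
```

```bash
cat >> h.py <<'E'
L=np.array([.6331,-.2192,.150]);PSI=np.radians(-11.)
def laneR():
    return Ro.from_euler("z",PSI).as_matrix()@Ro.from_euler("y",-25,degrees=True).as_matrix()
def lane(p): return L+laneR()@(np.array(p)/1e3)
def thumb(th,s=0,z=73):   # mm in, world out: point, azimuth of gate x (deg)
    gx=np.array([-np.sin(th),-np.cos(th),0]);gy=np.array([np.cos(th),-np.sin(th),0])
    w=lane(np.array([0,72.5,z])+(85+s)*gx-12.5*gy);d=laneR()@gx
    return w,np.degrees(np.arctan2(d[1],d[0]))
def yaw(st):  # azimuth of tool y
    y=Ro.from_quat(st["ee_rot"]).as_matrix()[:,1];return np.degrees(np.arctan2(y[1],y[0]))
def plan(pos,az,st=None):
    """turn units (5deg, applied first, mod 180) and then tool-axis shift in 0.25 m units"""
    st=st or arm.read_state();R=Ro.from_quat(st["ee_rot"]).as_matrix()
    d=0 if az is None else (az-yaw(st)+90)%180-90
    R2=R@Ro.from_euler("z",-d,degrees=True).as_matrix()
    v=R2.T@(np.asarray(pos)-st["position"])/.25
    return "turn %.2f"%(-d/5),"shift",np.round(v,4)
E
python3 - <<'E'
from h import *
for th in(1.48,.7,0):print(thumb(th,0,82))
w,a=thumb(1.48,0,82);print(plan([w[0],w[1],.40],a))
E
```

```text
(array([ 0.53750274, -0.12193065,  0.18806366]), np.float64(174.73662318600628))
(array([ 0.54482556, -0.18620917,  0.19713484]), np.float64(-138.35711930826469))
(array([ 0.58557619, -0.22269627,  0.21903451]), np.float64(-101.0))
('turn 14.22', 'shift', array([-2.8419,  1.3113, -0.6899]))
```

>>> {"name": "send_rows", "arguments": {
  "increments": [
    {"fingers":0,"translation":[0,0,-0.138],"turn":1},
    {"fingers":0,"translation":[0,0,-0.138],"turn":1},
    {"fingers":0,"translation":[0,0,-0.138],"turn":1},
    {"fingers":0,"translation":[0,0,-0.138],"turn":1},
    {"fingers":0,"translation":[0,0,-0.138],"turn":1},
    {"fingers":0,"translation":[0,0,0],"turn":1},
    {"fingers":0,"translation":[0,0,0],"turn":1},
    {"fingers":0,"translation":[0,0,0],"turn":1},
    {"fingers":0,"translation":[0,0,0],"turn":1},
    {"fingers":0,"translation":[0,0,0],"turn":1},
    {"fingers":0,"translation":[0,0,0],"turn":1},
    {"fingers":0,"translation":[0,0,0],"turn":1},
    {"fingers":0,"translation":[0,0,0],"turn":1},
    {"fingers":0,"translation":[0,0,0],"turn":1},
    {"fingers":0,"translation":[0,0,0],"turn":0.22}
  ]
}}

```text
time_s: 1.35
position: [0.2762, 0.6157, 0.3993]
ee_rot: [0.74, 0.673, -0.0, 0.0]
wrist_force: [-0.7, 0.7, -0.4]
opening: 1.0
gripper_force: 0.0
```

>>> {"name": "send_rows", "arguments": {
  "increments": [
    {"fingers":0.3,"translation":[-0.142,0.0656,0],"turn":0},
    {"fingers":0.3,"translation":[-0.142,0.0656,0],"turn":0},
    {"fingers":0.3,"translation":[-0.142,0.0656,0],"turn":0},
    {"fingers":0.3,"translation":[-0.142,0.0656,0],"turn":0},
    {"fingers":0.3,"translation":[-0.142,0.0656,0],"turn":0},
    {"fingers":0.3,"translation":[-0.142,0.0656,0],"turn":0},
    {"fingers":0.3,"translation":[-0.142,0.0656,0],"turn":0},
    {"fingers":0.3,"translation":[-0.142,0.0656,0],"turn":0},
    {"fingers":0.3,"translation":[-0.142,0.0656,0],"turn":0},
    {"fingers":0.3,"translation":[-0.142,0.0656,0],"turn":0},
    {"fingers":0.3,"translation":[-0.142,0.0656,0],"turn":0},
    {"fingers":0.3,"translation":[-0.142,0.0656,0],"turn":0},
    {"fingers":0.3,"translation":[-0.142,0.0656,0],"turn":0},
    {"fingers":0.3,"translation":[-0.142,0.0656,0],"turn":0},
    {"fingers":0.3,"translation":[-0.142,0.0656,0],"turn":0},
    {"fingers":0.3,"translation":[-0.142,0.0656,0],"turn":0},
    {"fingers":0.3,"translation":[-0.142,0.0656,0],"turn":0},
    {"fingers":0.3,"translation":[-0.142,0.0656,0],"turn":0},
    {"fingers":0.3,"translation":[-0.142,0.0656,0],"turn":0},
    {"fingers":0.3,"translation":[-0.142,0.0656,0],"turn":0}
  ]
}}

```text
time_s: 3.02
position: [0.5379, -0.123, 0.4]
ee_rot: [0.738, 0.675, 0.0, -0.0]
wrist_force: [1.4, -0.0, -0.3]
opening: 0.705
gripper_force: 0.0
```

```bash
python3 - <<'E'
from h import *
s=arm.read_state();im=cams.camera("wrist")[:,:,::-1].copy();C=cam("wrist",s)
import json;json.dump({k:list(s[k]) for k in("position","ee_rot")},open("w1.json","w"))
cv2.imwrite("pics/w1raw.png",im)
for n,p in dict(pin=lane([0,72.5,58]),lane=L,th=thumb(1.48,0,91)[0],k=lane([0,-72.5,49])).items():print(n,proj(C,p))
cv2.imwrite("pics/w1.png",cv2.resize(im,(800,500)))
E
```

```text
pin [404.03801342 181.25985429]
lane [403.51757579 229.70233384]
th [315.14300324 166.29839831]
k [383.98927768 300.12353901]
```

View pics/w1.png

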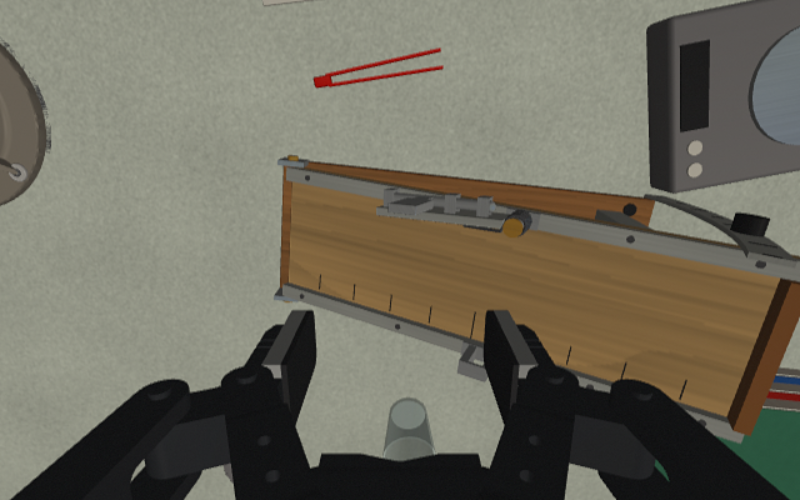

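```bash
python3 - <<'E'
import json,h
from h import *
from scipy.optimize import least_squares
st=json.load(open("w1.json"));W=cam("wrist",st);T=cam("top")
t=lambda u,v:((u+.5)/4-.5+332,(v+.5)/4-.5+98)
w=lambda u,v:((u+.5)/1.25-.5,(v+.5)/1.25-.5)
D=[(W,w(514,228),[0,72.5,58],"pinW"),(W,w(746,437),[210,-80,10],"trW"),(W,w(287,168),[-270,80,10],"blW"),(W,w(281,291),[-270,-80,10],"brW"),
(T,t(137,18),[210,80,10],"tlT"),(T,t(329,50),[210,-80,10],"trT"),(T,t(212,580),[-270,-80,10],"brT"),(T,t(27,548),[-270,80,10],"blT"),(T,t(98,282),[0,72.5,58],"pinT"),
(W,w(475,355),[0,-72.5,49],"keepW")]
def res(x,full=False):
    h.L=np.array([x[0],x[1],.15]);h.PSI=x[2]
    r=[(proj(C,lane(X))-p)*(1 if C is W else 2.5) for C,p,X,n in D]
    return r if full else np.ravel(r[:-1])
f=least_squares(res,[.633,-.219,-.19],loss="soft_l1",f_scale=3)
print(f.x,np.degrees(f.x[2]))
for d,r in zip(D,res(f.x,True)):print(d[3],np.round(r,1))
for th in(1.48,):
    for z,s in((91,0),(51,0)):print(z,[(proj(W,thumb(th,s,z)[0])+.5)*1.25])
print("leaf end",(proj(W,lane([-131,60,48]))+.5)*1.25)
im=cv2.imread("pics/w1raw.png")[130:210,290:450]
cv2.imwrite("pics/w1c.png",cv2.resize(im,None,fx=5,fy=5,interpolation=cv2.INTER_CUBIC))
E
```

```text
[ 0.64071313 -0.22002133 -0.19180544] -10.989642084259005
pinW [ 0.4 -0.9]
trW [-0.6  4.5]
blW [ 0.2 -0.9]
brW [2.1 3.5]
tlT [-1.8  1.1]
trT [-0.3  1.5]
brT [-3.8 -2.2]
blT [ 3.2 -0.3]
pinT [-0.9  0.8]
keepW [10.7 16.3]
91 [array([403.86161168, 208.69706463])]
51 [array([422.17534488, 202.34468102])]
leaf end [377.83566241 211.41114434]
```

View pics/w1c.png

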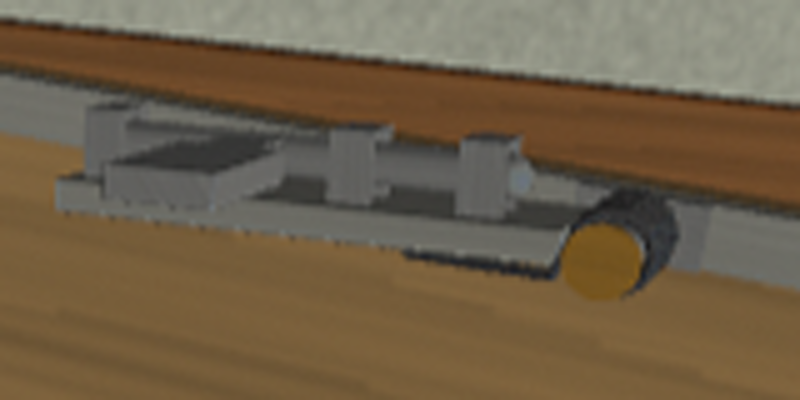

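```bash
sed -i 's/^L=.*/L=np.array([.6407,-.2200,.150]);PSI=np.radians(-11.)/' h.py; python3 - <<'E'
from h import *
w,a=thumb(1.48,-2,83);print(w,a,plan(w+[0,0,.006],a))
E
```

```text
[ 0.54649447 -0.12281644  0.18981173] 174.73662318600628 ('turn -0.07', 'shift', array([0.0411, 0.0276, 0.8169]))
```

>>> {"name": "send_rows", "arguments": {
  "increments": [
    {"fingers":0.3,"translation":[0.0411,0.0276,0],"turn":-0.07},
    {"fingers":0.3,"translation":[0,0,0.12],"turn":0},
    {"fingers":0.3,"translation":[0,0,0.12],"turn":0},
    {"fingers":0.3,"translation":[0,0,0.12],"turn":0},
    {"fingers":0.3,"translation":[0,0,0.12],"turn":0},
    {"fingers":0.3,"translation":[0,0,0.12],"turn":0},
    {"fingers":0.3,"translation":[0,0,0.1],"turn":0},
    {"fingers":0.3,"translation":[0,0,0.07],"turn":0},
    {"fingers":0.3,"translation":[0,0,0.0469],"turn":0},
    {"fingers":0.3,"translation":[0,0,0],"turn":0},
    {"fingers":0.3,"translation":[0,0,0],"turn":0}
  ]
}}

```text
time_s: 3.98
position: [0.5457, -0.1115, 0.1958]
ee_rot: [0.736, 0.676, -0.0, -0.0]
wrist_force: [0.3, -0.2, -0.1]
opening: 0.701
gripper_force: 0.0
```

```bash
python3 - <<'E'
from h import *
s=arm.read_state();print(s["position"],s["wrist_force"],plan(thumb(1.48,-2,83)[0]+[0,0,.006],None))
a=cams.camera("wrist")[:,:,::-1];b=cams.camera("side")[160:290,290:470,::-1]
a=cv2.resize(a[60:400,120:520],(480,408));b=cv2.resize(b,(320,231),interpolation=cv2.INTER_CUBIC)
o=np.zeros((408,800,3),np.uint8);o[:,:480]=a;o[:231,480:]=b;cv2.imwrite("pics/g1.png",o)
E
```

```text
[ 0.54567484 -0.11147544  0.19577763] [ 0.30955508 -0.21010258 -0.12289206] ('turn 0.00', 'shift', array([-0.0449,  0.0071, -0.0001]))
```

View pics/g1.png

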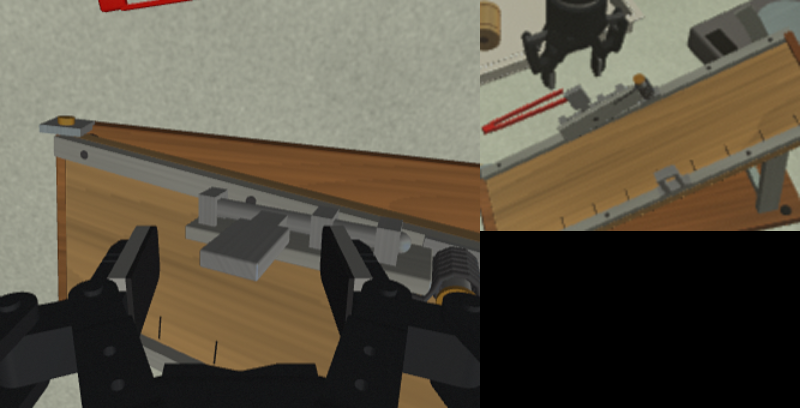

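The pads straddle the plate along its width, with the midpoint at about x=240 in this crop. The measured pose is 11 mm off sideways, because the last reading was taken before the arm had settled. I'll correct that with a numeric check.

```bash
cat w1.json; python3 - <<'E'
from h import *
s=arm.read_state();S=cam("side");print(proj(S,s["position"]),proj(S,thumb(1.48,0,91)[0]))
W=cam("wrist",s)
for z in(91,51):
  p=thumb(1.48,0,z)[0];print(z,(proj(W,p)-[120,60])*1.2)
print((proj(W,lane([0,72.5,58]))-[120,60])*1.2, s["joint_velocities"].round(3) if hasattr(s["joint_velocities"],"round") else "")
E
```

```text
{"position": [0.5379328397031026, -0.12296458997990344, 0.40001553078794855], "ee_rot": [0.73787878897379, 0.6749331465760741, 0.0003747285645264864, -3.7410776747716027e-06]}[340.89248202 206.81398268] [340.79866812 210.68960768]
91 [227.90942274 262.63562454]
51 [264.8664485  226.97494622]
[459.59489452 303.92328663] [-0.    -0.006  0.004 -0.002 -0.004 -0.001 -0.   ]
```

>>> {"name": "send_rows", "arguments": {
  "increments": [
    {"fingers":0.3,"translation":[-0.0225,0.0035,0],"turn":0},
    {"fingers":0.3,"translation":[-0.0225,0.0035,0],"turn":0},
    {"fingers":0.3,"translation":[0,0,0],"turn":0},
    {"fingers":0.3,"translation":[0,0,0],"turn":0}
  ]
}}

```text
time_s: 4.42
position: [0.5465, -0.1238, 0.1962]
ee_rot: [0.737, 0.676, 0.0, 0.0]
wrist_force: [-1.3, 0.5, -0.1]
opening: 0.698
gripper_force: 0.0
```

```bash
python3 - <<'E'
from h import *
s=arm.read_state();print(s["position"],s["wrist_force"],yaw(s),plan(thumb(1.48,-2,83)[0]+[0,0,.006],thumb(1.48)[1]))
# swing path rows: ideal pose sequence, tool deltas
N=20;R0=Ro.from_quat(s["ee_rot"]).as_matrix();p=thumb(1.48,-2,83);A=p[1]
ths=np.linspace(1.48,-0.01,N+1);ss=np.linspace(-2,2,N+1)
pos,az=p[0],yaw(s)
for th,q in zip(ths[1:],ss[1:]):
    w,a=thumb(th,q,83);d=(a-az+90)%180-90
    R=np.array([[np.cos(np.radians(az+90)),np.cos(np.radians(az)),0],[np.sin(np.radians(az+90)),np.sin(np.radians(az)),0],[0,0,-1]])
    v=R.T@(w-pos)/.25;print("%.2f"%th,np.round(v,4),"%.2f"%(-d/5));pos,az=w,az+d
E
```

```text
[ 0.54652231 -0.12382604  0.19617917] [-1.30506782  0.47927659 -0.06761925] -4.984329731844355 ('turn 0.06', 'shift', array([ 0.004 , -0.0005,  0.0015]))
1.41 [-0.0249 -0.0038  0.0006] -0.88
1.33 [-0.0249 -0.0041 -0.0002] -0.93
1.26 [-0.0249 -0.0044 -0.001 ] -0.93
1.18 [-0.0248 -0.0047 -0.0018] -0.92
1.11 [-0.0248 -0.005  -0.0026] -0.91
1.03 [-0.0247 -0.0053 -0.0034] -0.90
0.96 [-0.0246 -0.0055 -0.0042] -0.89
0.88 [-0.0245 -0.0056 -0.0049] -0.87
0.81 [-0.0243 -0.0057 -0.0056] -0.86
0.73 [-0.0242 -0.0058 -0.0063] -0.85
0.66 [-0.0241 -0.0058 -0.007 ] -0.84
0.59 [-0.024  -0.0057 -0.0076] -0.82
0.51 [-0.0239 -0.0056 -0.0082] -0.81
0.44 [-0.0238 -0.0055 -0.0087] -0.80
0.36 [-0.0237 -0.0053 -0.0092] -0.80
0.29 [-0.0237 -0.0051 -0.0097] -0.79
0.21 [-0.0236 -0.0048 -0.0101] -0.78
0.14 [-0.0236 -0.0045 -0.0104] -0.78
0.06 [-0.0236 -0.0042 -0.0107] -0.78
-0.01 [-0.0236 -0.0039 -0.0109] -0.77
```

>>> {"name": "send_rows", "arguments": {
  "increments": [
    {"fingers":0.5,"translation":[0.004,0,0],"turn":0.06},
    {"fingers":1,"translation":[0,0,0],"turn":0},
    {"fingers":1,"translation":[0,0,0],"turn":0},
    {"fingers":1,"translation":[0,0,0],"turn":0},
    {"fingers":1,"translation":[0,0,0],"turn":0},
    {"fingers":1,"translation":[0,0,0],"turn":0}
  ],
  "newtons": 50
}}

```text
time_s: 4.92
position: [0.5469, -0.1219, 0.1959]
ee_rot: [0.738, 0.674, 0.0, 0.0]
wrist_force: [-0.3, 0.7, 2.2]
opening: -0.001
gripper_force: 0.8
```

```bash
python3 - <<'E'
from h import *
s=arm.read_state();print(s["position"],s["wrist_force"],s["wrist_torque"],s["opening"],s["gripper_force"],thumb(1.48,-2,83)[0])
a=cams.camera("wrist")[60:400,120:520,::-1];cv2.imwrite("pics/g2.png",cv2.resize(a,(480,408)))
E
```

```text
[ 0.54690016 -0.12193139  0.19587126] [-0.3122633   0.65422213  2.16827806] [-0.0204181  -0.08135988 -0.00209286] -0.0008894153400091031 0.7738406441103507 [ 0.54649447 -0.12281644  0.18981173]
```

View pics/g2.png

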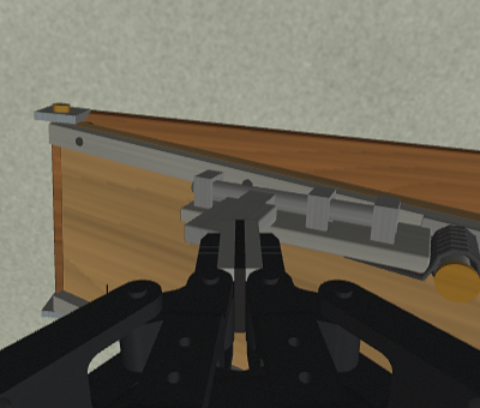

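The gripper shut fully beside the plate, on its lane side, so it missed. I'll check where the model puts the fingertips and the plate in this picture.

```bash
python3 - <<'E'
from h import *
s=arm.read_state();W=cam("wrist",s);R=Ro.from_quat(s["ee_rot"]).as_matrix()
P=lambda X:np.round((proj(W,X)-[120,60])*1.2)
for n,v in dict(tip=[0,0,.025],tcp=[0,0,0],tipx=[.011,0,.025],tipmx=[-.011,0,.025]).items():print(n,P(s["position"]+R@np.array(v)))
for z in(91,51):print(z,P(thumb(1.48,0,z)[0]))
print("pin",P(lane([0,72.5,58])),s["position"],s["wrist_force"],"lane coords of TCP",laneR().T@(np.array(s["position"])-L)*1e3)
E
```

```text
tip [239. 213.]
tcp [239. 239.]
tipx [239. 190.]
tipmx [239. 236.]
91 [225. 241.]
51 [263. 208.]
pin [463. 282.] [ 0.54674062 -0.12197201  0.19587248] [-0.4039643   0.59500804  1.32332374] lane coords of TCP [-81.15715531  78.29864735  88.45887918]
```

```bash
python3 - <<'E'
from h import *
a=cams.camera("wrist")[170:300,260:400,::-1];b=cams.camera("side")[170:250,305:405,::-1];c=cams.camera("top")[150:210,325:375,::-1]
cv2.imwrite("pics/topg.png",c)
o=np.zeros((600,800,3),np.uint8)
o[:,:]=0
o[:390,:420]=cv2.resize(a,(420,390),interpolation=cv2.INTER_CUBIC)
o[:300,425:800]=cv2.resize(b,(375,300),interpolation=cv2.INTER_CUBIC)
o[300:600,425:675]=cv2.resize(c,(250,300),interpolation=cv2.INTER_CUBIC)
cv2.imwrite("pics/g3.png",o)
E
```

```text
(no output)
```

View pics/g3.png

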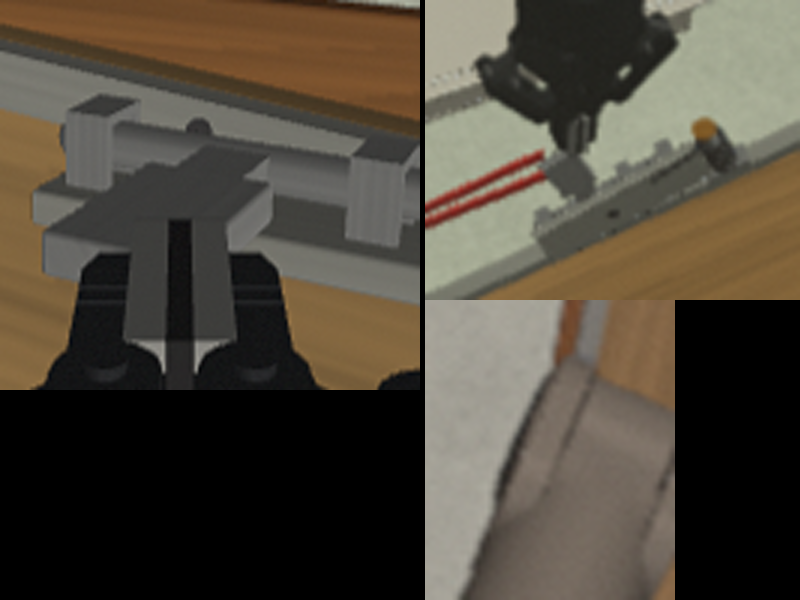

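The wrist and side views agree: the shut tips stand on top of the plate (2 N upward), with their ends at about TCP height and not 25 mm ahead. I'll lift, reopen and measure the tips against the bright background in the side view.

>>> {"name": "send_rows", "arguments": {
  "increments": [
    {"fingers":0.4,"translation":[0,0,-0.1],"turn":0},
    {"fingers":0.4,"translation":[0,0,-0.14],"turn":0},
    {"fingers":0.4,"translation":[0,0,0],"turn":0},
    {"fingers":0.4,"translation":[0,0,0],"turn":0},
    {"fingers":0.4,"translation":[0,0,0],"turn":0}
  ]
}}

```text
time_s: 5.53
position: [0.5459, -0.1218, 0.2552]
ee_rot: [0.739, 0.674, -0.0, -0.0]
wrist_force: [0.3, 0.1, -0.5]
opening: 0.6
gripper_force: 0.0
```

```bash
python3 - <<'E'
from h import *
s=arm.read_state();S=cam("side");R=Ro.from_quat(s["ee_rot"]).as_matrix();o=s["opening"]*.085/2
im=cams.camera("side")[:,:,::-1];w=cams.camera("wrist")[:,:,::-1]
print(s["position"],s["opening"])
for y in(-o,o,-o-.0145,o+.0145):
  for z in(-.01,0,.025):print(round(y,3),z,proj(S,s["position"]+R@np.array([0,y,z])).round(1))
c=im[140:240,290:400];d=w[190:340,210:430]
O=np.zeros((600,800,3),np.uint8);O[:364,:400]=cv2.resize(c,(400,364),interpolation=cv2.INTER_CUBIC);O[:272,401:800]=cv2.resize(d,(399,272),interpolation=cv2.INTER_CUBIC)
cv2.imwrite("pics/g4.png",O[:370])
E
```

```text
[ 0.5459319  -0.12177417  0.25518178] 0.6001243818466147
-0.026 -0.01 [333. 194.]
-0.026 0 [333.  196.8]
-0.026 0.025 [332.7 203.7]
0.026 -0.01 [353.8 188.5]
0.026 0 [353.6 191.4]
0.026 0.025 [353.1 198.3]
-0.04 -0.01 [327.1 195.5]
-0.04 0 [327.  198.3]
-0.04 0.025 [326.9 205.2]
0.04 -0.01 [359.7 187. ]
0.04 0 [359.4 189.8]
0.04 0.025 [358.8 196.8]
```

View pics/g4.png

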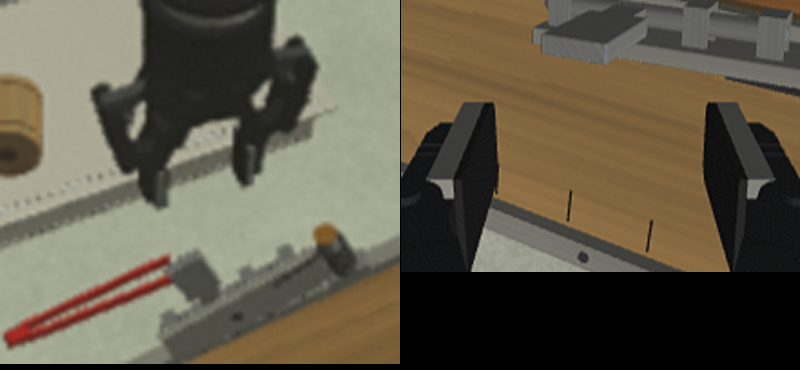

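Side view: the open tips are at raw (332.6,196) and (358,190), which matches TCP+0 mm (predicted (333,197)), so the tips really end at about the TCP. I'll go 24 mm lower than before and grip.

```bash
python3 - <<'E'
from h import *
w,a=thumb(1.48,-2,83);print(plan(w-[0,0,.018],a))
E
```

```text
('turn 0.01', 'shift', array([-0.0041,  0.0049,  0.3307]))
```

>>> {"name": "send_rows", "arguments": {
  "increments": [
    {"fingers":0.35,"translation":[-0.004,0.0049,0.08],"turn":0},
    {"fingers":0.35,"translation":[0,0,0.1],"turn":0},
    {"fingers":0.35,"translation":[0,0,0.07],"turn":0},
    {"fingers":0.35,"translation":[0,0,0.05],"turn":0},
    {"fingers":0.35,"translation":[0,0,0.03],"turn":0},
    {"fingers":0.35,"translation":[0,0,0],"turn":0},
    {"fingers":1,"translation":[0,0,0],"turn":0},
    {"fingers":1,"translation":[0,0,0],"turn":0},
    {"fingers":1,"translation":[0,0,0],"turn":0},
    {"fingers":1,"translation":[0,0,0],"turn":0},
    {"fingers":1,"translation":[0,0,0],"turn":0}
  ],
  "newtons": 50
}}

```text
time_s: 6.55
position: [0.5452, -0.1232, 0.174]
ee_rot: [0.739, 0.674, -0.001, -0.002]
wrist_force: [-11.0, 2.0, 9.1]
opening: 0.35
gripper_force: 45.5
```

>>> {"name": "send_rows", "arguments": {
  "increments": [
    {"fingers":1,"translation":[-0.0125,-0.0019,0.0003],"turn":-0.44},
    {"fingers":1,"translation":[-0.0125,-0.0019,0.0003],"turn":-0.44},
    {"fingers":1,"translation":[-0.0125,-0.002,-0.0001],"turn":-0.465},
    {"fingers":1,"translation":[-0.0125,-0.002,-0.0001],"turn":-0.465},
    {"fingers":1,"translation":[-0.0125,-0.0022,-0.0005],"turn":-0.465},
    {"fingers":1,"translation":[-0.0125,-0.0022,-0.0005],"turn":-0.465},
    {"fingers":1,"translation":[-0.0124,-0.0024,-0.0009],"turn":-0.46},
    {"fingers":1,"translation":[-0.0124,-0.0024,-0.0009],"turn":-0.46},
    {"fingers":1,"translation":[-0.0124,-0.0025,-0.0013],"turn":-0.455},
    {"fingers":1,"translation":[-0.0124,-0.0025,-0.0013],"turn":-0.455}
  ],
  "newtons": 60
}}

```text
time_s: 7.38
position: [0.5419, -0.1555, 0.1763]
ee_rot: [0.591, 0.807, -0.0, -0.002]
wrist_force: [-15.3, 2.1, 18.5]
opening: 0.332
gripper_force: 55.8
```

```bash
python3 - <<'E'
from h import *
s=arm.read_state();print(s["position"],yaw(s),s["wrist_force"],s["wrist_torque"])
for q in(-2,0,2):print(thumb(1.1075,q,83)[0]-[0,0,.018],thumb(1.1075,q)[1])
p=laneR().T@(np.array(s["position"])+[0,0,.018]-L)*1e3;print(p)
E
```

```text
[ 0.54191973 -0.15552636  0.17632381] 17.57271396794771 [-15.34796485   2.10589672  18.5174516 ] [ 0.20388784  3.03343143 -0.50370979]
[ 0.54412962 -0.15376696  0.17348308] -162.13624623736723
[ 0.54236733 -0.15433493  0.17272695] -162.13624623736723
[ 0.54060504 -0.15490291  0.17197081] -162.13624623736723
[-80.29797531  44.44091347  86.34947334]
```

>>> {"name": "send_rows", "arguments": {
  "increments": [
    {"fingers":1,"translation":[-0.0123,-0.0036,-0.0027],"turn":-0.45},
    {"fingers":1,"translation":[-0.0123,-0.0036,-0.0027],"turn":-0.45},
    {"fingers":1,"translation":[-0.0123,-0.0036,-0.0031],"turn":-0.445},
    {"fingers":1,"translation":[-0.0123,-0.0036,-0.0031],"turn":-0.445},
    {"fingers":1,"translation":[-0.0122,-0.0034,-0.0035],"turn":-0.435},
    {"fingers":1,"translation":[-0.0122,-0.0034,-0.0035],"turn":-0.435},
    {"fingers":1,"translation":[-0.0122,-0.003,-0.0034],"turn":-0.43},
    {"fingers":1,"translation":[-0.0122,-0.003,-0.0034],"turn":-0.43},
    {"fingers":1,"translation":[-0.0121,-0.0029,-0.0032],"turn":-0.425},
    {"fingers":1,"translation":[-0.0121,-0.0029,-0.0032],"turn":-0.425}
  ]
}}

```text
time_s: 8.22
position: [0.5491, -0.1848, 0.1841]
ee_rot: [0.426, 0.905, 0.001, -0.002]
wrist_force: [-9.9, 1.8, 11.8]
opening: 0.309
gripper_force: 59.6
```

```bash
cat > chk.py <<'E'
from h import *
import sys
th=float(sys.argv[1]);s=arm.read_state();print(s["position"],yaw(s),"F",s["wrist_force"],s["wrist_torque"],s["opening"])
for q in(0,22):print(q,thumb(th,q,83)[0]-[0,0,.018],thumb(th,q)[1]+180)
p=laneR().T@(np.array(s["position"])+[0,0,.018]-L)*1e3;g=p[:2]-[0,72.5]
# invert: radius/angle -> th, s
r=np.hypot(*g);l=np.sqrt(r*r-12.5**2);print("lane",p,"th est",np.arctan2(-g[0],-g[1])-np.arctan2(12.5,l),"s",l-85)
E
python3 chk.py .735
```

```text
[ 0.54907643 -0.18480362  0.18411026] 39.52167745773259 F [-9.92698402  1.83872363 11.82514067] [ 0.38362104  1.37496425 -0.4021545 ] 0.30866137890626516
0 [ 0.55070864 -0.18434707  0.17921545] 39.673326864087585
22 [ 0.53446956 -0.19781625  0.1729806 ] 39.673326864087585
lane [-65.5773147   17.06711849  88.07651838] th est 0.722941205255855 s -0.04743349432841626
```

>>> {"name": "send_rows", "arguments": {
  "increments": [
    {"fingers":1,"translation":[-0.0121,-0.003,-0.0035],"turn":-0.42},
    {"fingers":1,"translation":[-0.0121,-0.003,-0.0035],"turn":-0.42},
    {"fingers":1,"translation":[-0.012,-0.003,-0.0038],"turn":-0.41},
    {"fingers":1,"translation":[-0.012,-0.003,-0.0038],"turn":-0.41},
    {"fingers":1,"translation":[-0.012,-0.003,-0.0041],"turn":-0.405},
    {"fingers":1,"translation":[-0.012,-0.003,-0.0041],"turn":-0.405},
    {"fingers":1,"translation":[-0.0119,-0.0028,-0.0044],"turn":-0.4},
    {"fingers":1,"translation":[-0.0119,-0.0028,-0.0044],"turn":-0.4},
    {"fingers":1,"translation":[-0.0119,-0.0027,-0.0046],"turn":-0.4},
    {"fingers":1,"translation":[-0.0119,-0.0027,-0.0046],"turn":-0.4}
  ]
}}

```text
time_s: 9.05
position: [0.5662, -0.2085, 0.1932]
ee_rot: [0.259, 0.966, 0.001, -0.003]
wrist_force: [-13.5, 6.3, 6.9]
opening: 0.292
gripper_force: 58.1
```

```bash
python3 chk.py .36
```

```text
[ 0.56623292 -0.20849122  0.19316867] 59.96844647988167 F [-13.47010396   6.34373389   6.85552955] [1.71750584 2.43646004 0.41267224] 0.2924123550791532
0 [ 0.56871484 -0.20870486  0.18962487] 60.16360061223175
22 [ 0.55789127 -0.22757608  0.18634956] 60.16360061223175
lane [-42.38934645  -2.91165996  87.25863402] th est 0.3670885782302079 s 0.6009646559432014
```

>>> {"name": "send_rows", "arguments": {
  "increments": [
    {"fingers":1,"translation":[-0.0119,-0.0025,-0.0048],"turn":-0.395},
    {"fingers":1,"translation":[-0.0119,-0.0025,-0.0048],"turn":-0.395},
    {"fingers":1,"translation":[-0.0118,-0.0024,-0.005],"turn":-0.39},
    {"fingers":1,"translation":[-0.0118,-0.0024,-0.005],"turn":-0.39},
    {"fingers":1,"translation":[-0.0118,-0.0022,-0.0052],"turn":-0.39},
    {"fingers":1,"translation":[-0.0118,-0.0022,-0.0052],"turn":-0.39},
    {"fingers":1,"translation":[-0.0118,-0.0021,-0.0053],"turn":-0.39},
    {"fingers":1,"translation":[-0.0118,-0.0021,-0.0053],"turn":-0.39},
    {"fingers":1,"translation":[-0.0118,-0.002,-0.0054],"turn":-0.39},
    {"fingers":1,"translation":[-0.0118,-0.002,-0.0054],"turn":-0.38},
    {"fingers":1,"translation":[0,0,0],"turn":0}
  ]
}}

```text
time_s: 9.97
position: [0.5909, -0.2251, 0.2049]
ee_rot: [0.092, 0.996, 0.001, -0.004]
wrist_force: [-11.8, 5.4, 1.1]
opening: 0.282
gripper_force: 59.4
```

```bash
python3 chk.py 0
```

```text
[ 0.59093685 -0.22508638  0.20490991] 79.43022879893627 F [-11.75892867   5.38496107   1.05073964] [0.59709303 2.35418801 0.03291913] 0.2819769013226526
0 [ 0.59276134 -0.22341563  0.20194082] 79.0
22 [ 0.58856354 -0.24501142  0.20194082] 79.0
lane [-12.57944961 -14.48818255  86.31307751] th est 0.0009132777569717254 s 1.9996347979317335
```

>>> {"name": "send_rows", "arguments": {
  "increments": [
    {"fingers":1,"translation":[-0.008,0,-0.0037],"turn":0.04},
    {"fingers":1,"translation":[-0.008,0,-0.0037],"turn":0.04},
    {"fingers":1,"translation":[0,0,0],"turn":0},
    {"fingers":1,"translation":[0,0,0],"turn":0}
  ]
}}

```text
time_s: 10.3
position: [0.5929, -0.226, 0.2059]
ee_rot: [0.097, 0.995, 0.001, -0.006]
wrist_force: [-15.2, 3.9, 0.3]
opening: 0.28
gripper_force: 61.2
```

```bash
python3 chk.py 0
```

```text
[ 0.59289059 -0.2260034   0.20594138] 78.91824710195075 F [-15.16200281   3.90459612   0.30738555] [0.48414369 2.99433157 0.25943306] 0.2800675094367458
0 [ 0.59276134 -0.22341563  0.20194082] 79.0
22 [ 0.58856354 -0.24501142  0.20194082] 79.0
lane [-10.24678898 -15.01556436  86.36343899] th est -0.025788192133994872 s 2.2222488258889115
```

>>> {"name": "send_rows", "arguments": {
  "increments": [
    {"fingers":1,"translation":[-0.008,0,-0.0037],"turn":0},
    {"fingers":1,"translation":[-0.008,0,-0.0037],"turn":0},
    {"fingers":1,"translation":[0,0,0],"turn":0},
    {"fingers":1,"translation":[0,0,0],"turn":0}
  ]
}}

```text
time_s: 10.63
position: [0.5964, -0.2272, 0.2076]
ee_rot: [0.098, 0.995, 0.001, -0.006]
wrist_force: [-15.3, 4.1, -0.7]
opening: 0.283
gripper_force: 60.5
```

```bash
python3 chk.py 0; python3 - <<'E'
from h import *
s=cams.camera("side")[:,:,::-1];cv2.imwrite("pics/s_shut.png",s)
w=cams.camera("wrist")[:,:,::-1];cv2.imwrite("pics/w_shut.png",w)
E
```

```text
[ 0.59637167 -0.22717489  0.20755227] 78.75313932112331 F [-15.26901152   4.06317146  -0.6673981 ] [ 0.60320016  2.96097017 -0.54797963] 0.283347730050743
0 [ 0.59276134 -0.22341563  0.20194082] 79.0
22 [ 0.58856354 -0.24501142  0.20194082] 79.0
lane [ -6.26645227 -15.50130774  86.28479661] th est -0.07107432280537555 s 2.334120409957208
```

```bash
python3 - <<'E'
from h import *
S=cam("side");a=cv2.imread("pics/s_shut.png");b=cv2.imread("pics/side0.png")
ha=cv2.cvtColor(a,cv2.COLOR_BGR2HSV);hb=cv2.cvtColor(b,cv2.COLOR_BGR2HSV)
X=range(-40,44,4);print("x",list(X))
for y in(-58,-52,-46,-40,40,50,60):
    P=np.array([[proj(S,lane([x,y,48])) for x in X]],np.float32)
    for im in(ha,hb):print(y,cv2.remap(im,P[...,0],P[...,1],cv2.INTER_LINEAR)[0][:,1].tolist(),P[0,10].round(0))
x0,y0=int(P[0,0,0])-40,0
E
```

```text
x [-40, -36, -32, -28, -24, -20, -16, -12, -8, -4, 0, 4, 8, 12, 16, 20, 24, 28, 32, 36, 40]
-58 [142, 142, 141, 141, 141, 119, 23, 19, 20, 22, 29, 31, 76, 144, 142, 141, 141, 143, 142, 143, 142] [397. 249.]
-58 [144, 144, 144, 143, 144, 145, 144, 143, 142, 143, 144, 141, 143, 145, 141, 142, 142, 144, 145, 143, 145] [397. 249.]
-52 [141, 143, 139, 143, 142, 116, 22, 17, 16, 22, 25, 19, 64, 144, 141, 143, 142, 143, 143, 142, 144] [396. 247.]
-52 [142, 142, 141, 142, 143, 142, 143, 143, 144, 143, 143, 146, 142, 143, 143, 143, 144, 143, 144, 144, 141] [396. 247.]
-46 [142, 141, 141, 141, 141, 139, 123, 22, 18, 62, 29, 27, 75, 145, 142, 143, 142, 143, 143, 141, 142] [395. 245.]
-46 [143, 142, 143, 142, 143, 143, 141, 142, 142, 142, 143, 142, 143, 141, 143, 143, 143, 142, 142, 143, 143] [395. 245.]
-40 [142, 141, 142, 141, 142, 142, 134, 26, 19, 84, 28, 18, 75, 142, 142, 142, 143, 143, 142, 143, 143] [394. 243.]
-40 [142, 143, 143, 143, 142, 144, 145, 142, 141, 143, 143, 142, 142, 142, 142, 142, 141, 141, 142, 143, 144] [394. 243.]
40 [28, 27, 29, 28, 28, 23, 22, 43, 48, 62, 53, 53, 64, 62, 60, 55, 50, 54, 47, 57, 41] [384. 216.]
40 [30, 22, 31, 30, 28, 30, 31, 25, 26, 22, 27, 29, 28, 25, 23, 27, 27, 29, 27, 28, 27] [384. 216.]
50 [28, 29, 28, 28, 26, 27, 27, 28, 46, 56, 47, 42, 51, 52, 53, 42, 55, 54, 55, 53, 56] [382. 213.]
50 [29, 32, 30, 31, 31, 35, 33, 29, 32, 35, 39, 34, 30, 17, 17, 25, 29, 29, 29, 27, 30] [382. 213.]
60 [33, 33, 34, 34, 33, 34, 34, 35, 49, 50, 54, 50, 29, 34, 51, 44, 57, 54, 61, 49, 55] [381. 210.]
60 [30, 33, 31, 32, 35, 28, 32, 29, 36, 40, 36, 31, 31, 29, 37, 35, 35, 35, 35, 34, 35] [381. 210.]
```

The leaf's uphill edge sits at a constant x of about +7.5 mm right across the lane, so the gate is parallel to its line and shut; lane x is about 3 mm off. Now I'll slide the bolt home while holding the uphill push.

>>> {"name": "send_rows", "arguments": {
  "increments": [
    {"fingers":1,"translation":[0,-0.008,0],"turn":0},
    {"fingers":1,"translation":[0,-0.008,0],"turn":0},
    {"fingers":1,"translation":[0,-0.008,0],"turn":0},
    {"fingers":1,"translation":[0,-0.008,0],"turn":0},
    {"fingers":1,"translation":[0,-0.008,0],"turn":0},
    {"fingers":1,"translation":[0,-0.008,0],"turn":0},
    {"fingers":1,"translation":[0,-0.008,0],"turn":0},
    {"fingers":1,"translation":[0,-0.008,0],"turn":0},
    {"fingers":1,"translation":[0,-0.008,0],"turn":0},
    {"fingers":1,"translation":[0,-0.008,0],"turn":0},
    {"fingers":1,"translation":[0,0,0],"turn":0}
  ]
}}

```text
time_s: 11.65
position: [0.5925, -0.2468, 0.2075]
ee_rot: [0.098, 0.995, 0.001, -0.006]
wrist_force: [-15.1, 3.6, -0.6]
opening: 0.28
gripper_force: 60.5
```

```bash
python3 chk.py 0
```

```text
[ 0.59245088 -0.24683041  0.20752787] 78.73130083958175 F [-15.13249157   3.55786529  -0.55628803] [ 0.65070054  3.0463685  -0.51772944] 0.2799023114720919
0 [ 0.59276134 -0.22341563  0.20194082] 79.0
22 [ 0.58856354 -0.24501142  0.20194082] 79.0
lane [ -6.36585365 -35.54382904  86.30422577] th est -0.056900665475542025 s 22.506944363878702
```

>>> {"name": "send_rows", "arguments": {
  "increments": [
    {"fingers":1,"translation":[0,-0.006,0],"turn":0},
    {"fingers":1,"translation":[0,-0.006,0],"turn":0},
    {"fingers":1,"translation":[0,-0.006,0],"turn":0},
    {"fingers":1,"translation":[0,0,0],"turn":0}
  ]
}}

```text
time_s: 11.98
position: [0.5923, -0.2482, 0.2074]
ee_rot: [0.097, 0.995, 0.003, -0.006]
wrist_force: [-14.9, 10.4, 0.2]
opening: 0.282
gripper_force: 60.6
```

```bash
python3 chk.py 0
```

```text
[ 0.59227451 -0.24816353  0.20736833] 78.85269850742382 F [-14.94143087  10.36268047   0.19042443] [ 1.88731732  2.94727695 -0.64042669] 0.2816608227664782
0 [ 0.59276134 -0.22341563  0.20194082] 79.0
22 [ 0.58856354 -0.24501142  0.20194082] 79.0
lane [ -6.35965054 -36.88610317  86.125301  ] th est -0.056256282549102206 s 23.85547630819093
```

>>> {"name": "send_rows", "arguments": {
  "increments": [
    {"fingers":1,"translation":[0,-0.008,0],"turn":0},
    {"fingers":1,"translation":[0,-0.004,0],"turn":0},
    {"fingers":1,"translation":[0,0,0],"turn":0}
  ]
}}

```text
time_s: 12.23
position: [0.5924, -0.2484, 0.2072]
ee_rot: [0.096, 0.995, 0.005, -0.006]
wrist_force: [-15.7, 15.2, 2.7]
opening: 0.279
gripper_force: 60.7
```

```bash
python3 chk.py 0
```

```text
[ 0.59235469 -0.24835821  0.20723147] 78.96473364747732 F [-15.72738236  15.21340633   2.66420727] [ 3.03900819  2.96146993 -0.72292252] 0.27874197662212546
0 [ 0.59276134 -0.22341563  0.20194082] 79.0
22 [ 0.58856354 -0.24501142  0.20194082] 79.0
lane [ -6.31248532 -37.06191035  85.95229883] th est -0.056597519254131166 s 24.029398196821774
```

>>> {"name": "send_rows", "arguments": {
  "increments": [
    {"fingers":1,"translation":[0.01,0.012,0.004],"turn":0},
    {"fingers":1,"translation":[0.01,0.012,0.004],"turn":0},
    {"fingers":1,"translation":[0.008,0,0.004],"turn":0},
    {"fingers":1,"translation":[0,0,0],"turn":0}
  ]
}}

```text
time_s: 12.57
position: [0.5915, -0.2474, 0.2072]
ee_rot: [0.097, 0.995, 0.0, 0.001]
wrist_force: [-2.1, 1.8, 2.0]
opening: 0.274
gripper_force: 60.9
```

```bash
python3 chk.py 0
```

```text
[ 0.59151967 -0.24739394  0.20718136] 78.84884587599913 F [-2.09155678  1.79511458  1.96851908] [ 0.32837869  0.25246093 -0.79672597] 0.2735657870361837
0 [ 0.59276134 -0.22341563  0.20194082] 79.0
22 [ 0.58856354 -0.24501142  0.20194082] 79.0
lane [ -7.24329894 -36.27468383  86.33106369] th est -0.0484234898704379 s 23.296570685056537
```

>>> {"name": "send_rows", "arguments": {
  "increments": [
    {"fingers":1,"translation":[0,-0.008,0],"turn":0},
    {"fingers":1,"translation":[0,-0.008,0],"turn":0},
    {"fingers":1,"translation":[0,0,0],"turn":0},
    {"fingers":0.5,"translation":[0,0,0],"turn":0},
    {"fingers":0.45,"translation":[0,0,0],"turn":0},
    {"fingers":0.4,"translation":[0,0,0],"turn":0},
    {"fingers":0.4,"translation":[0,0,-0.05],"turn":0},
    {"fingers":0.4,"translation":[0,0,-0.1],"turn":0},
    {"fingers":0.1,"translation":[0,0,-0.15],"turn":0},
    {"fingers":0,"translation":[0,0,-0.15],"turn":0},
    {"fingers":0,"translation":[0,0,-0.15],"turn":0},
    {"fingers":0,"translation":[0,0,-0.05],"turn":0},
    {"fingers":0,"translation":[0,0,0],"turn":0},
    {"fingers":0,"translation":[0,0,0],"turn":0}
  ]
}}

```text
time_s: 13.73
position: [0.5907, -0.2519, 0.3698]
ee_rot: [0.097, 0.995, -0.0, 0.001]
wrist_force: [-0.9, -1.2, -1.3]
opening: 0.999
gripper_force: 0.0
```

```bash
python3 - <<'E'
from h import *
s=arm.read_state();print(s["position"],s["wrist_force"])
w=cams.camera("wrist")[:,:,::-1];cv2.imwrite("pics/w_bolt.png",w);a=cams.camera("side")[:,:,::-1];cv2.imwrite("pics/s_bolt.png",a)
S=cam("side");ha=cv2.cvtColor(a,cv2.COLOR_BGR2HSV);X=range(-28,24,4)
for y in(-58,-46,-30,-10,0,20,40):
    P=np.array([[proj(S,lane([x,y,48])) for x in X]],np.float32)
    print(y,cv2.remap(ha,P[...,0],P[...,1],cv2.INTER_LINEAR)[0][:,1].tolist())
# roller
T=cam("top")
print("roller now, plan above:",plan([.5279,.1809,.25],66.7-0,s))
E
```

```text
[ 0.59073663 -0.25191505  0.36978911] [-0.85880074 -1.18282589 -1.26070984]
-58 [143, 138, 37, 21, 19, 21, 29, 28, 36, 123, 140, 141, 142]
-46 [143, 141, 120, 45, 17, 21, 47, 28, 35, 117, 141, 141, 140]
-30 [140, 138, 46, 24, 16, 11, 55, 26, 25, 105, 142, 141, 139]
-10 [139, 95, 18, 16, 15, 20, 52, 28, 33, 86, 141, 140, 141]
0 [142, 99, 19, 10, 17, 17, 26, 28, 30, 95, 141, 141, 141]
20 [138, 137, 138, 122, 43, 39, 77, 26, 23, 74, 140, 139, 140]
40 [31, 28, 27, 18, 18, 17, 24, 27, 21, 23, 24, 22, 28]
roller now, plan above: ('turn 2.44', 'shift', array([0.9167, 1.4906, 0.4772]))
```

>>> {"name": "send_rows", "arguments": {
  "increments": [
    {"fingers":0,"translation":[0,0,0],"turn":0.82},
    {"fingers":0,"translation":[0,0,0],"turn":0.82},
    {"fingers":0,"translation":[0,0,0],"turn":0.8},
    {"fingers":0,"translation":[0.0764,0.1242,0],"turn":0},
    {"fingers":0,"translation":[0.0764,0.1242,0],"turn":0},
    {"fingers":0,"translation":[0.0764,0.1242,0],"turn":0},
    {"fingers":0,"translation":[0.0764,0.1242,0],"turn":0},
    {"fingers":0,"translation":[0.0764,0.1242,0],"turn":0},
    {"fingers":0,"translation":[0.0764,0.1242,0],"turn":0},
    {"fingers":0,"translation":[0.0764,0.1242,0],"turn":0},
    {"fingers":0,"translation":[0.0764,0.1242,0],"turn":0},
    {"fingers":0,"translation":[0.0764,0.1242,0.03],"turn":0},
    {"fingers":0,"translation":[0.0764,0.1242,0.06],"turn":0},
    {"fingers":0,"translation":[0.0764,0.1242,0.08],"turn":0},
    {"fingers":0,"translation":[0.0764,0.1242,0.08],"turn":0},
    {"fingers":0,"translation":[0,0,0.08],"turn":0},
    {"fingers":0,"translation":[0,0,0.08],"turn":0},
    {"fingers":0,"translation":[0,0,0.067],"turn":0},
    {"fingers":0,"translation":[0,0,0],"turn":0},
    {"fingers":0,"translation":[0,0,0],"turn":0}
  ]
}}

```text
time_s: 15.5
position: [0.5261, 0.181, 0.2478]
ee_rot: [0.202, 0.979, -0.001, -0.002]
wrist_force: [0.1, 0.4, 1.5]
opening: 0.998
gripper_force: 0.0
```

```bash
cat > rol.py <<'E'
from h import *
s=arm.read_state();im=cams.camera("wrist")[:,:,::-1];cv2.imwrite("pics/w_rol.png",im);C=cam("wrist",s)
h=cv2.cvtColor(im,cv2.COLOR_BGR2HSV);m=((h[...,1]>80)&(h[...,2]>50)&(h[...,0]<25)).astype(np.uint8)
m=cv2.morphologyEx(m,cv2.MORPH_CLOSE,np.ones((7,7)));m=cv2.morphologyEx(m,cv2.MORPH_OPEN,np.ones((5,5)))
n,l,st,ce=cv2.connectedComponentsWithStats(m);pe=proj(C,[.528,.181,.034]);print("expect",pe)
for i in range(1,n):
    if st[i,4]>500:print(st[i],ce[i],onz(C,ce[i],.034))
i=min((k for k in range(1,n) if st[k,4]>500),key=lambda k:np.hypot(*(ce[k]-pe)))
r=cv2.minAreaRect(np.argwhere(l==i)[:,::-1].astype(np.float32));b=cv2.boxPoints(r);print(r)
w=[onz(C,p,.032) for p in b]
for k in range(4):
    d=w[k]-w[k-1];print(w[k].round(4),np.linalg.norm(d).round(4),np.degrees(np.arctan2(d[1],d[0])))
print(s["position"],yaw(s))
E
python3 rol.py
```

```text
expect [320.48227509 167.40698077]
[ 288  139   65   53 3342] [319.98982645 165.2609216 ] [0.52567894 0.18142957 0.034     ]
[   0  161   32  215 4692] [ 11.10443308 268.7173913 ] [ 0.4966564  -0.19553221  0.034     ]
[ 141  161   83  102 1982] [179.90211907 212.58173562] [0.51359999 0.01902307 0.034     ]
[  41  181   81  150 7119] [ 73.27967411 266.24259025] [ 0.5223619  -0.12723979  0.034     ]
[613 187  27  40 831] [628.07340554 205.67749699] [0.69868352 0.47178911 0.034     ]
[ 600  299   40   53 1520] [619.71842105 321.65986842] [0.84503928 0.43883944 0.034     ]
((320.0, 165.0), (52.0, 64.0), 90.0)
[0.4875 0.1617 0.032 ] 0.056 155.27109777332373
[0.5137 0.2227 0.032 ] 0.0664 66.7892576796646
[0.5657 0.202  0.032 ] 0.056 -21.695998334907863
[0.5384 0.1382 0.032 ] 0.0693 -113.17877971611084
[0.52608581 0.18095728 0.24777455] 66.72813995504923
```

```bash
python3 -c "
from h import *
print(plan([.526,.1814,.020],66.7),arm.read_state()['position'])"
```

```text
('turn 0.00', 'shift', array([3.200e-03, 1.000e-04, 9.163e-01])) [0.5270056  0.18124235 0.2490794 ]
```

>>> {"name": "send_rows", "arguments": {
  "increments": [
    {"fingers":0,"translation":[0.003,0,0.1],"turn":0},
    {"fingers":0,"translation":[0,0,0.14],"turn":0},
    {"fingers":0,"translation":[0,0,0.14],"turn":0},
    {"fingers":0,"translation":[0,0,0.14],"turn":0},
    {"fingers":0,"translation":[0,0,0.14],"turn":0},
    {"fingers":0,"translation":[0,0,0.12],"turn":0},
    {"fingers":0,"translation":[0,0,0.08],"turn":0},
    {"fingers":0,"translation":[0,0,0.056],"turn":0},
    {"fingers":0,"translation":[0,0,0],"turn":0},
    {"fingers":0.2,"translation":[0,0,0],"turn":0},
    {"fingers":1,"translation":[0,0,0],"turn":0},
    {"fingers":1,"translation":[0,0,0],"turn":0},
    {"fingers":1,"translation":[0,0,0],"turn":0},
    {"fingers":1,"translation":[0,0,0],"turn":0}
  ],
  "newtons": 25
}}

```text
time_s: 16.72
position: [0.5279, 0.1823, 0.022]
ee_rot: [0.202, 0.979, 0.001, 0.001]
wrist_force: [-0.3, -0.9, 7.8]
opening: 0.747
gripper_force: 28.7
```

>>> {"name": "send_rows", "arguments": {
  "increments": [
    {"fingers":1,"translation":[0,0,-0.03],"turn":0},
    {"fingers":1,"translation":[0,0,-0.08],"turn":0},
    {"fingers":1,"translation":[0,0,-0.14],"turn":0},
    {"fingers":1,"translation":[0,0,-0.14],"turn":-0.4},
    {"fingers":1,"translation":[0,0,-0.14],"turn":-0.42},
    {"fingers":1,"translation":[0,0,-0.14],"turn":-0.42},
    {"fingers":1,"translation":[0,0,-0.14],"turn":-0.42},
    {"fingers":1,"translation":[0,0,-0.14],"turn":-0.4},
    {"fingers":1,"translation":[0,0,-0.14],"turn":-0.4},
    {"fingers":1,"translation":[0,0,-0.1],"turn":0},
    {"fingers":1,"translation":[0,0,-0.05],"turn":0},
    {"fingers":1,"translation":[0,0,0],"turn":0},
    {"fingers":1,"translation":[0,0,0],"turn":0}
  ]
}}

```text
time_s: 17.8
position: [0.5262, 0.1817, 0.3307]
ee_rot: [0.096, 0.995, 0.0, 0.0]
wrist_force: [0.0, 0.1, -2.9]
opening: 0.744
gripper_force: 28.6
```

```bash
python3 - <<'E'
from h import *
s=arm.read_state();print(s["position"],s["opening"],s["wrist_force"])
w=lane([38,0,30])+[0,0,-.010];print(w,plan([w[0],w[1],.34],79,s))
E
```

```text
[0.52620189 0.18168342 0.3306689 ] 0.7441536968931065 [ 0.04765425  0.05288268 -2.86813301]
[ 0.66206133 -0.22415222  0.18324873] ('turn 0.01', 'shift', array([-0.8432, -1.4898, -0.0379]))
```

>>> {"name": "send_rows", "arguments": {
  "increments": [
    {"fingers":1,"translation":[-0.0422,-0.0745,-0.0038],"turn":0},
    {"fingers":1,"translation":[-0.0632,-0.1117,-0.0038],"turn":0},
    {"fingers":1,"translation":[-0.0632,-0.1117,-0.0038],"turn":0},
    {"fingers":1,"translation":[-0.0632,-0.1117,-0.0038],"turn":0},
    {"fingers":1,"translation":[-0.0632,-0.1117,-0.0038],"turn":0},
    {"fingers":1,"translation":[-0.0632,-0.1117,-0.0038],"turn":0},
    {"fingers":1,"translation":[-0.0632,-0.1117,-0.0038],"turn":0},
    {"fingers":1,"translation":[-0.0632,-0.1117,-0.0038],"turn":0},
    {"fingers":1,"translation":[-0.0632,-0.1117,-0.0038],"turn":0},
    {"fingers":1,"translation":[-0.0632,-0.1117,-0.0038],"turn":0},
    {"fingers":1,"translation":[-0.0632,-0.1117,0],"turn":0},
    {"fingers":1,"translation":[-0.0632,-0.1117,0],"turn":0},
    {"fingers":1,"translation":[-0.0632,-0.1117,0],"turn":0},
    {"fingers":1,"translation":[-0.0422,-0.0745,0],"turn":0},
    {"fingers":1,"translation":[0,0,0],"turn":0},
    {"fingers":1,"translation":[0,0,0],"turn":0},
    {"fingers":1,"translation":[0,0,0],"turn":0}
  ]
}}

```text
time_s: 19.22
position: [0.662, -0.2225, 0.3379]
ee_rot: [0.095, 0.995, 0.001, -0.002]
wrist_force: [0.0, -0.3, -1.1]
opening: 0.741
gripper_force: 28.5
```

```bash
python3 - <<'E'
from h import *
s=arm.read_state();C=cam("wrist",s);im=cams.camera("wrist")[:,:,::-1];sd=cams.camera("side")[:,:,::-1]
w=lane([38,0,30])+[0,0,-.010];print(s["position"],s["wrist_force"],plan(w,79,s))
print("rail/gate px",[proj(C,lane(p)).round() for p in([0,72.5,58],[0,-59,48],[-12.5,-34.5,91],[-12.5,-72.5,49])])
O=np.zeros((600,800,3),np.uint8);O[:400,:640]=im;c=sd[170:300,330:450];O[260:600,500:800]=0
O[600-325:600,500:800]=cv2.resize(c,(300,325),interpolation=cv2.INTER_CUBIC);cv2.imwrite("pics/p1.png",O)
cv2.imwrite("pics/p1s.png",sd)
E
```

```text
[ 0.66198112 -0.22254917  0.33792678] [ 0.02008812 -0.3264199  -1.07668486] ('turn 0.01', 'shift', array([-0.0035, -0.0068,  0.6187]))
rail/gate px [array([408., 129.]), array([246., 133.]), array([268.,  96.]), array([230., 118.])]
```

View pics/p1.png

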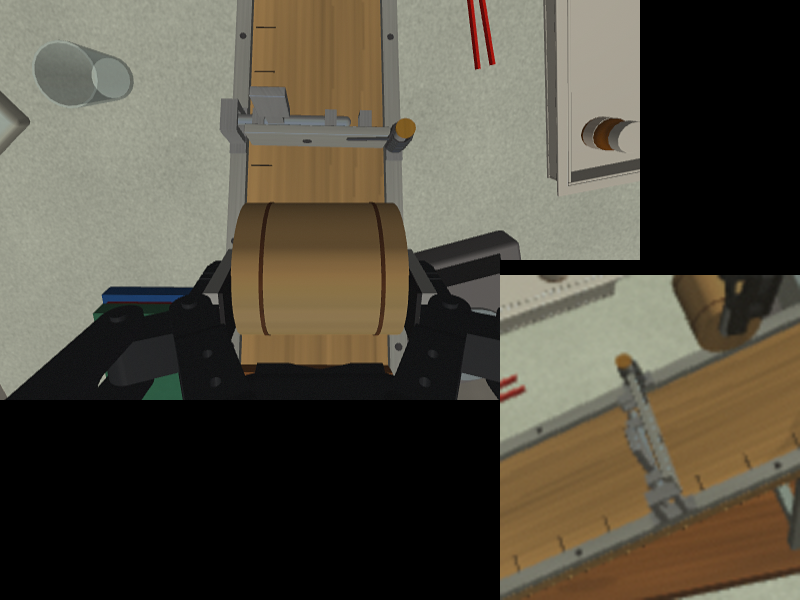

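Wrist view: the gate is shut, the bolt is in the keeper, and the thumb-piece top at (268,97) matches the predicted fully-home position (268,96). The roller is held square across the lane. Lowering it.

>>> {"name": "send_rows", "arguments": {
  "increments": [
    {"fingers":1,"translation":[-0.0035,-0.0068,0.06],"turn":0},
    {"fingers":1,"translation":[0,0,0.12],"turn":0},
    {"fingers":1,"translation":[0,0,0.12],"turn":0},
    {"fingers":1,"translation":[0,0,0.12],"turn":0},
    {"fingers":1,"translation":[0,0,0.1],"turn":0},
    {"fingers":1,"translation":[0,0,0.05],"turn":0},
    {"fingers":1,"translation":[0,0,0.03],"turn":0},
    {"fingers":1,"translation":[0,0,0],"turn":0},
    {"fingers":1,"translation":[0,0,0],"turn":0}
  ]
}}

```text
time_s: 20.07
position: [0.6638, -0.2255, 0.1911]
ee_rot: [0.095, 0.995, -0.0, 0.001]
wrist_force: [0.4, 0.3, -1.4]
opening: 0.743
gripper_force: 28.5
```

```bash
cat > pl.py <<'E'
from h import *
s=arm.read_state();print(s["position"],s["wrist_force"],plan(lane([38,0,30])+[0,0,-.010],79,s))
p=laneR().T@(np.array(s["position"])+[0,0,.010]-L)*1e3;print("lane roller",p)
E
python3 pl.py
```

```text
[ 0.66384568 -0.22552975  0.19113764] [ 0.41148868  0.25500222 -1.35674377] ('turn 0.01', 'shift', array([0.0081, 0.004 , 0.0315]))
lane roller [43.15966946 -1.01174658 36.29845511]
```

>>> {"name": "send_rows", "arguments": {
  "increments": [
    {"fingers":1,"translation":[0.004,0.004,0.008],"turn":0},
    {"fingers":1,"translation":[0.004,0,0.008],"turn":0},
    {"fingers":1,"translation":[0,0,0.008],"turn":0},
    {"fingers":1,"translation":[0,0,0.006],"turn":0},
    {"fingers":1,"translation":[0,0,0.004],"turn":0},
    {"fingers":1,"translation":[0,0,0],"turn":0},
    {"fingers":1,"translation":[0,0,0],"turn":0}
  ]
}}

```text
time_s: 20.65
position: [0.6614, -0.2243, 0.1815]
ee_rot: [0.096, 0.995, -0.0, 0.0]
wrist_force: [-0.6, 0.4, 1.3]
opening: 0.744
gripper_force: 28.6
```

```bash
python3 pl.py
```

```text
[ 0.66136937 -0.22434493  0.18148913] [-0.56778778  0.38879734  1.32066484] ('turn 0.01', 'shift', array([-0.0026,  0.0013, -0.007 ]))
lane roller [36.67407275 -0.32119634 28.67678846]
```

>>> {"name": "send_rows", "arguments": {
  "increments": [
    {"fingers":1,"translation":[0.001,0,0.004],"turn":0},
    {"fingers":1,"translation":[0,0,0],"turn":0},
    {"fingers":1,"translation":[0,0,0],"turn":0}
  ]
}}

```text
time_s: 20.9
position: [0.6614, -0.2243, 0.1814]
ee_rot: [0.096, 0.995, 0.0, 0.001]
wrist_force: [-1.5, 0.9, 5.8]
opening: 0.738
gripper_force: 29.3
```

```bash
python3 pl.py
```

```text
[ 0.66138088 -0.22432871  0.18143749] [-1.45680711  0.93891895  5.75495271] ('turn 0.01', 'shift', array([-0.0025,  0.0012, -0.0072]))
lane roller [36.65968491 -0.30307844 28.62652166]
```

>>> {"name": "send_rows", "arguments": {
  "increments": [
    {"fingers":1,"translation":[0.004,0,-0.001],"turn":0},
    {"fingers":1,"translation":[0.004,0,0.0018],"turn":0},
    {"fingers":1,"translation":[0,0,0],"turn":0},
    {"fingers":1,"translation":[0,0,0],"turn":0}
  ]
}}

```text
time_s: 21.23
position: [0.6594, -0.224, 0.1805]
ee_rot: [0.096, 0.995, -0.0, 0.0]
wrist_force: [0.0, 0.0, 2.9]
opening: 0.747
gripper_force: 29.0
```

```bash
python3 pl.py
```

```text
[ 0.65936274 -0.22399031  0.18050501] [0.02863117 0.03185139 2.92480578] ('turn 0.01', 'shift', array([-0.0107,  0.0014, -0.011 ]))
lane roller [34.411634   -0.35597909 28.64592597]
```

>>> {"name": "send_rows", "arguments": {
  "increments": [
    {"fingers":1,"translation":[0.004,0,0.0015],"turn":0},
    {"fingers":1,"translation":[0,0,0],"turn":0},
    {"fingers":1,"translation":[0,0,0],"turn":0}
  ]
}}

```text
time_s: 21.48
position: [0.6582, -0.2238, 0.18]
ee_rot: [0.096, 0.995, -0.0, 0.0]
wrist_force: [0.4, 0.3, 3.6]
opening: 0.743
gripper_force: 29.1
```

```bash
python3 pl.py
```

```text
[ 0.65823921 -0.22379495  0.17997947] [0.41021717 0.2554711  3.59755454] ('turn 0.00', 'shift', array([-0.0153,  0.0015, -0.0131]))
lane roller [33.15618664 -0.37858347 28.65147889]
```

>>> {"name": "send_rows", "arguments": {
  "increments": [
    {"fingers":1,"translation":[0.004,0,0.0015],"turn":0},
    {"fingers":1,"translation":[0.004,0,0.0015],"turn":0},
    {"fingers":1,"translation":[0,0,0],"turn":0},
    {"fingers":1,"translation":[0,0,0],"turn":0}
  ]
}}

```text
time_s: 21.82
position: [0.6559, -0.2233, 0.1789]
ee_rot: [0.096, 0.995, 0.0, -0.0]
wrist_force: [0.1, -0.5, 2.5]
opening: 0.741
gripper_force: 29.1
```

```bash
python3 pl.py
```

```text
[ 0.65592854 -0.22326103  0.17887009] [ 0.12723769 -0.46266768  2.54929383] ('turn 0.00', 'shift', array([-0.0248,  0.0012, -0.0175]))
lane roller [30.53931245 -0.2953731  28.64768912]
```

>>> {"name": "send_rows", "arguments": {
  "increments": [
    {"fingers":1,"translation":[0.004,0,0.0016],"turn":0},
    {"fingers":1,"translation":[0.004,0,0.0016],"turn":0},
    {"fingers":1,"translation":[0,0,0],"turn":0},
    {"fingers":1,"translation":[0,0,0],"turn":0}
  ]
}}

```text
time_s: 22.15
position: [0.6558, -0.2232, 0.1789]
ee_rot: [0.096, 0.995, -0.0, 0.002]
wrist_force: [5.2, -1.3, 1.6]
opening: 0.745
gripper_force: 28.9
```

```bash
python3 pl.py; python3 - <<'E'
from h import *
sd=cams.camera("side")[:,:,::-1];h=cv2.cvtColor(sd,cv2.COLOR_BGR2HSV);S=cam("side")
cv2.imwrite("pics/p2s.png",sd)
# sample from gate uphill over roller right end, on top line z=48 and z=40
for y in(-34,-28,-20):
  for z in(30,45):
    P=np.array([[proj(S,lane([x,y,z])) for x in range(-8,72,4)]],np.float32)
    q=cv2.remap(h,P[...,0],P[...,1],cv2.INTER_LINEAR)[0];print(y,z,[f"{a[1]}/{a[2]}" for a in q])
E
```

```text
[ 0.65576331 -0.22324386  0.17891496] [ 5.18518293 -1.30527435  1.59711193] ('turn 0.01', 'shift', array([-0.0255,  0.0012, -0.0172]))
lane roller [30.4083042  -0.31004537 28.75827698]
-34 30 ['68/111', '29/123', '26/128', '58/119', '129/85', '132/83', '133/85', '133/85', '96/76', '35/64', '65/34', '75/33', '65/32', '67/34', '72/39', '65/38', '52/36', '52/34', '89/42', '135/103']
-34 45 ['26/122', '51/119', '24/125', '33/119', '119/77', '132/82', '131/81', '132/83', '127/82', '74/59', '33/64', '46/46', '62/33', '73/33', '63/32', '66/36', '60/35', '57/34', '67/32', '67/32']
-28 30 ['71/101', '28/121', '24/129', '66/103', '134/81', '131/82', '131/84', '132/85', '100/74', '35/63', '41/50', '66/33', '73/33', '78/32', '58/35', '38/39', '42/39', '49/36', '63/31', '73/33']
-28 45 ['18/121', '49/114', '25/130', '27/124', '111/70', '130/79', '131/81', '130/79', '137/83', '125/79', '57/59', '29/58', '69/34', '67/33', '69/33', '80/31', '73/33', '54/34', '46/39', '51/37']
-20 30 ['80/119', '29/123', '23/134', '55/99', '128/73', '131/81', '131/81', '131/81', '133/83', '111/71', '35/60', '34/55', '68/33', '72/33', '75/33', '73/32', '67/32', '57/35', '47/38', '54/35']
-20 45 ['19/124', '56/118', '27/126', '29/101', '117/61', '128/70', '133/83', '132/88', '135/99', '139/124', '138/132', '118/79', '55/33', '54/35', '51/36', '70/32', '68/31', '68/33', '64/34', '42/46']
```

Contact with the gate is felt (+5 N uphill) and with the deck too. I'll ease the push, open and lift away.

>>> {"name": "send_rows", "arguments": {
  "increments": [
    {"fingers":1,"translation":[-0.006,0,-0.0022],"turn":0},
    {"fingers":1,"translation":[0,0,0],"turn":0},
    {"fingers":0.2,"translation":[0,0,0],"turn":0},
    {"fingers":0.15,"translation":[0,0,0],"turn":0},
    {"fingers":0.08,"translation":[0,0,0],"turn":0},
    {"fingers":0,"translation":[0,0,0],"turn":0},
    {"fingers":0,"translation":[0,0,0],"turn":0},
    {"fingers":0,"translation":[0,0,-0.02],"turn":0},
    {"fingers":0,"translation":[0,0,-0.05],"turn":0},
    {"fingers":0,"translation":[0,0,-0.1],"turn":0},
    {"fingers":0,"translation":[0,0,-0.14],"turn":0},
    {"fingers":0,"translation":[0,0,-0.14],"turn":0},
    {"fingers":0,"translation":[0,0,-0.14],"turn":0},
    {"fingers":0,"translation":[0,0,-0.05],"turn":0},
    {"fingers":0,"translation":[0,0,0],"turn":0},
    {"fingers":0,"translation":[0,0,0],"turn":0}
  ]
}}

```text
time_s: 23.53
position: [0.6558, -0.2234, 0.3401]
ee_rot: [0.096, 0.995, -0.0, 0.001]
wrist_force: [-0.6, 0.6, -0.2]
opening: 0.999
gripper_force: 0.0
```

```bash
python3 - <<'E'
from h import *
s=arm.read_state();print(s["position"],s["opening"],s["wrist_force"])
sd=cams.camera("side")[:,:,::-1];h=cv2.cvtColor(sd,cv2.COLOR_BGR2HSV);S=cam("side")
cv2.imwrite("pics/fin_s.png",sd);w=cams.camera("wrist")[:,:,::-1];cv2.imwrite("pics/fin_w.png",w)
for y in(-20,0,20):
    P=np.array([[proj(S,lane([x,y,45])) for x in range(-8,84,4)]],np.float32)
    q=cv2.remap(h,P[...,0],P[...,1],cv2.INTER_LINEAR)[0];print(y,[f"{a[1]}/{a[2]}" for a in q])
# roller in wrist view: two dark lines / silhouette vs prior empty deck -> predicted outline
C=cam("wrist",s);print([proj(C,lane(p)).round() for p in([34,32,56],[34,-32,56],[62,32,28],[62,-32,28],[4,0,48])])
b=cv2.imread("pics/s_bolt.png");d=cv2.absdiff(b,sd).max(2)>25;n,l,st,ce=cv2.connectedComponentsWithStats(d.astype(np.uint8))
for i in range(1,n):
    if st[i,4]>40:print("side change since bolting",st[i],ce[i].round())
print("expect roller",proj(S,lane([35,0,28])))
E
```

```text
[ 0.65583749 -0.22338488  0.34010585] 0.9989548876062667 [-0.57884306  0.64274772 -0.19938735]
-20 ['20/117', '58/111', '28/121', '34/95', '119/58', '127/67', '132/80', '131/84', '133/94', '139/118', '139/131', '139/139', '137/138', '129/134', '126/136', '130/121', '129/122', '137/138', '139/122', '141/122', '139/123', '140/123', '139/123']
0 ['17/118', '23/111', '28/119', '35/114', '103/70', '127/73', '125/82', '130/83', '134/95', '136/117', '139/131', '138/138', '135/139', '130/137', '125/140', '123/137', '125/137', '136/143', '138/124', '138/122', '139/122', '139/122', '139/122']
20 ['28/118', '75/98', '26/118', '25/119', '101/67', '124/74', '128/81', '127/84', '129/94', '137/117', '138/130', '138/138', '132/139', '128/135', '124/141', '123/138', '126/126', '137/126', '138/122', '138/122', '137/122', '139/121', '137/121']
[array([359., 177.]), array([280., 177.]), array([356., 215.]), array([283., 215.]), array([319., 144.])]
side change since bolting [  47    0   63   70 1831] [76. 28.]
side change since bolting [112   0  15  17 142] [120.   7.]
side change since bolting [198   0
[... 282 characters left out ...]
 since bolting [165  24  17  10  99] [173.  28.]
side change since bolting [185  29  16  14 156] [192.  35.]
side change since bolting [217  35  12   8  64] [223.  39.]
side change since bolting [237  39 121  29 836] [295.  53.]
side change since bolting [415  44  38  31 173] [441.  55.]
side change since bolting [ 115   56   42  159 2427] [135. 122.]
side change since bolting [  53   72   33  143 1713] [ 65. 132.]
side change since bolting [402 135  21   5  53] [411. 138.]
side change since bolting [282 160  20  29 499] [292. 174.]
side change since bolting [419 187  11  10  53] [424. 193.]
side change since bolting [389 215  31  31 424] [402. 233.]
expect roller [405.04255532 227.02537287]
```

The roller rests against the gate across the full lane width: the leaf edge meets the roller at the same x for y = -20, 0 and 20. The gate hasn't moved and the gripper is clear. Handing in.

```bash
python3 -c "
from bench import arm
print(arm.hand_in())"
```

```text
the job is handed in; nothing more can be done
None
```

The gate is shut and bolted home, the wooden roller lies across the lane resting against its uphill side, and the job was handed in at about 24 s with nothing else on the table or in the tray deliberately touched.

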